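# Open the ratchet clamp after a toy-ball test

### The job

The test on the toy ball in the ratchet clamp is finished. With the fingertips press down the release lever on the sliding jaw, keep it down and push the jaw back along its bar all the way to the end stop, then let go of the lever. Leave the ball sitting in its cork ring, and do not pick up or disturb anything else on the bench.

Things in the scene. Friction and masses are not known exactly. Their poses are not given: they have to be found in the camera images.
- clamp: Ratchet clamp fixed to the bench: grey castings, bed plate 310 x 96 x 10 mm, toothed steel bar lengthwise above it (top 42 mm up). Origin: on the bench under the bar; x = along the bar, the way the jaw opens; y = across; z up. In its frame: bed x = -140 to 170 mm; fixed jaw (96 mm high) with pad face at x = -95 mm; end stop block x = 142 to 162 mm, 48 mm high.
- slidejaw (a joint): Sliding jaw's travel along clamp +x, m: 0 = closed on the ball, 0.090 = at the end stop; starts at 0 to 0.010. Upright 52 mm wide, 96 mm high; low carriage behind it carries the lever. About 3 N slides it with the release down. With it up the ratchet blocks opening (up to 5 mm creep to the next tooth); closing is free.
- lever (a joint): Release lever angle, rad: 0 = up, pawl in the teeth; 0.22 = fully down; up to 0.12 where the pawl rides on a tooth; above 0.125 the pawl is clear. Hinged across the bar, 26 mm before paddle, 42 mm above the bench; travels with the jaw. A spring returns it: at the paddle 3 N starts it, 7 N takes it fully down (6 mm there).
- paddle (a point): Point to press: centre of the ribbed rear half of the lever's steel top plate, on its surface, 60 mm above the bench with the lever up. The plate is 44 mm wide across the bar; pressing works from 15 mm before this point to the turned-up end 20 mm behind it (clamp +x). Towards the ball the jaw's upright stands 57 mm before it.
- lip (a point): Top middle of the front face of the lever's turned-up end: 44 mm wide, 14 mm above the top plate, 20 mm behind paddle along clamp +x. A fingertip on the paddle pushes the jaw back against it; pushing it that way also presses the lever down.
- ball_center (a point): Centre of the yellow toy ball (44 mm diameter, 20 g, loose) between the jaws, sitting in a cork ring on the fixed jaw's ledge; about 77 mm above the bench.
- ball_rest (a point): Where the centre of the ball is when it sits properly in the cork ring: clamp x = -72 mm, y = 0, height 77 mm. Fixed to the clamp.
- launcher: Toy ball launcher standing on its perforated cone (96 mm diameter at the foot), loose, 184 mm high; leave alone. Origin: centre of its underside.
- burner: Small gas burner, loose, canister 108 mm diameter and 78 mm high with a brass tube up to 186 mm; leave alone. Origin: centre of its underside.
- beaker: Small clear beaker, loose, 48 mm diameter, 62 mm high; leave alone. Origin: centre of its underside.
- tray: Wooden specimen tray 58 x 158 x 24 mm (x, y, z), open on top, with three compartments, two more such balls in the outer ones (top at 49 mm), loose; leave alone. Origin: centre of its underside.
- matchbox_a: Matchbox 53 x 36 x 15 mm, loose, lying beside the clamp; leave alone. Origin: centre of its underside.
- matchbox_b: Matchbox 53 x 36 x 15 mm, loose; leave alone. Origin: centre of its underside.
- ball_b_center (a point): Centre of one of the two other balls (44 mm) in the tray; leave alone.
- ball_c_center (a point): Centre of the other ball (44 mm) in the tray; leave alone.
Not all that is in view belongs to the job. Leave any black or red look-alike of the part that bears ball_center alone.

How it is judged:
On the way, in this order (a step that is already met when the one before it is completed fails the run):
1. the release lever is pressed down while the jaw is still closed (value of joint lever above 0.125 rad and value of joint slidejaw below 0.05 m), for 0.05 s.
2. the jaw is pushed back to its end stop (value of joint slidejaw above 0.085 m), for 0.2 s.
At the end, for the whole second after the job is handed in: The sliding jaw stands at its end stop (within 5 mm), the release lever has sprung back up (below 0.135 rad), and the ball lies still in its cork ring (centre within 5 mm of its place) (value of joint slidejaw above 0.085 m and value of joint lever below 0.135 rad and distance between ball_center and ball_rest below 0.005 m and linear speed of ball below 0.02 m/s); the robot touches nothing.
It fails at once if the ball was knocked out of its ring, lifted or carried (12 mm) (distance of ball_center from where it was at the start of the episode above 0.012 m).
It fails at once if the launcher, burner or beaker was moved by more than 20 mm or tipped (distance of any of launcher, burner, beaker from where it was at the start of the episode above 0.02 m or angle between any of launcher, burner, beaker's own z axis and vertical above 0.35 rad).
It fails at once if the specimen tray or a matchbox was moved by more than 20 mm (distance of any of tray, matchbox_a, matchbox_b from where it was at the start of the episode above 0.02 m).
It fails at once if a ball in the tray was moved by more than 25 mm (distance of any of ball_b_center, ball_c_center from where it was at the start of the episode above 0.025 m).
It also fails if it takes over 35 s, if anything falls off the work surface, if the arm or the gripper's body presses on something with over 40 N, if the wrist force passes 120 N, or if a joint passes its speed limit or range.

### The arm

A 6-joint arm with a two-finger parallel gripper is mounted at the origin on the work surface. World frame = base frame: x ahead of the robot, y to its left, z up, the work surface at z = 0. Lengths are in m, angles in rad, forces in N, time in s.
With the tool pointing down it reaches from about 0.225 to 0.875 m from the base axis. Payload 3.4 kg.
Tool frame: the origin (TCP) lies on the centre line of the jaws, within the pads' length; the fingertips stand 11 mm ahead of it and the grasp point (between the pads) lies 8 mm behind it; z points along the fingers, y is the direction in which the jaws open and shut (so a half turn about z gives the same grasp; the last joint's range is limited). The gripper opens to 85 mm and grips with 20 to 120 N. Pads are 22 mm wide; open, the fingers measure 114 mm over their backs; the gripper's body (76 mm by 85 mm) begins 54 mm behind the grasp point. The pads swing forward as they close: fully open they stand 13 mm farther back than shut.
Start: joints at [1.201, 0.276, 1.505, -0, 1.361, -0.121], TCP at [0.142, 0.557, 0.242] pointing down, gripper open.
Joint ranges: [-2.89, 2.89], [-0.75, 2.08], [0.22, 2.7], [-1.18, 4.32], [0.11, 2.71], [-2.7, 2.7]. Speed limits (rad/s): [2.57, 2.57, 3.14, 3.14, 3.14, 3.14].

### API

Orientations are given as a unit quaternion [x, y, z, w].
In Python, from rig import sensors, eyes, r gives the robot as it stands. The module is installed in compiled form; this text tells all that it offers.
- The arm moves only by the shell command python3 -m creep 'ROWS'. ROWS is text: rows parted by semicolons, each of 7 numbers parted by spaces: the opening in per cent of the stroke, from 0 (shut) to 100 (fully open), then the shift along the tool's x, y, z in mm, then the turn, a rotation vector about the tool's x, y, z in degrees. In form: fingers tx ty tz rx ry rz; .... A call has 1 to 12 rows; each row shifts and turns the pose as measured when the row begins, along the tool's axes as they then stand; what a row does not reach is not made up. A row lasts 1/10 s, in which the tool goes at most 50 mm and 8.59 degrees, less where a joint would pass 70% of its speed; a pose out of reach is approached as far as the arm can. A call is refused whole if a number of a shift passes 50 or a number of a turn 8.59, either way. A call with a gripper value outside its range is refused whole. The fingers move at their own pace and stop on an object; the grip force is fixed at half the most. Time passes only in rows, so rows that do not move let the fingers close. It gives the time, the measured TCP pose, the force and the opening at its end, in the units of the state.
- sensors.get_obs(): the state, without advancing time (a new reading comes with each control period).
- eyes.snapshot(name): name is "scene" or "top"; returns (picture, depth): 480x640x3 uint8, blue, green, red; 480x640 float32, m along the optical axis (not along the pixel's ray), 0 where there is no reading.
- eyes.camera_params(name): a dict with "K" (3x3 intrinsics, pixels), "eye" and "rotation" of the camera in the world. Camera axes: x right, y down, z forward; pixel columns grow to the right and rows downward; lengths in m; the calibration is good to about 2 mm. A picture is of the moment at which its call begins. camera_params takes no time and is no camera call.
- r.sign_off(): hands the job in, once; it reports no verdict.
The state is a dict: "time_s": time; "joint_positions": joint angles; "qd": joint speeds; "joint_torque": joint torques, N m; "ee_pos": TCP position; "ee_rot": TCP orientation; "ft_force": force on the tool from outside, world axes, zero at the start; "torque": the same for the moment, N m; "finger_gap": opening from 0.0 (shut) to 1.0 (fully open).
Only numpy, scipy, OpenCV 4.12 (cv2) and the standard library are available. Lean on these libraries where they do the work, as an engineer would, in place of code of your own. Each camera call takes 0.05 s, during which the arm holds its last target.

## Working session

There is one attempt and no reset: what is moved stays moved. The work goes in short steps, Python scripts to look and compute and a shell command to move; the robot and the scene stay as the last step left them, time stands still between calls to the robot, and variables do not carry over. Pictures are saved under pics/ and viewed, and the job is handed in when it is done.

```bash
mkdir -p pics; python3 - <<'E'
from rig import sensors, eyes, r
import cv2,numpy as np
print(sensors.get_obs())
for n in("scene","top"):
    im,d=eyes.snapshot(n); cv2.imwrite(f"pics/{n}0.png",im); np.save(f"pics/{n}0.npy",d)
    print(n,eyes.camera_params(n))
E
```

```text
{'time_s': 0.0, 'joint_positions': array([ 1.20101204e+00,  2.76610074e-01,  1.50616269e+00, -1.67884159e-05,
        1.36070053e+00, -1.21030091e-01]), 'qd': array([-0.00101532, -0.00053988, -0.00131107,  0.00074157,  0.00066557,
       -0.00232029]), 'joint_torque': array([ 2.91266579e-04, -4.16774440e+01, -2.45803106e+01, -1.17721265e-04,
        1.10998758e-02, -2.05110036e-07]), 'ee_pos': array([0.14140046, 0.55680345, 0.24141932]), 'ee_rot': array([ 1.24054868e-01,  9.92274914e-01, -9.14140406e-04, -2.20489866e-04]), 'ft_force': array([0.34270182, 0.51687016, 0.98925133]), 'torque': array([ 0.02511053, -0.00419109, -0.03434   ]), 'finger_gap': 0.9986269735435226}
scene {'K': array([[516.43235152,   0.        , 334.5799914 ],
       [  0.        , 516.43235152, 234.19092012],
       [  0.        ,   0.        ,   1.        ]]), 'eye': array([1.14067786, 0.39093441, 0.94715108]), 'rotation': array([ 0.43996231,  0.8283608 , -0.30421225, -0.16645257])}
top {'K': array([[566.83621281,   0.        , 317.17137892],
       [  0.        , 566.83621281, 241.56991582],
       [  0.        ,   0.        ,   1.        ]]), 'eye': array([ 0.48810529, -0.03572876,  1.10720282]), 'rotation': array([-0.70063302,  0.7130097 , -0.01443919,  0.02284822])}
```

View pics/scene0.png

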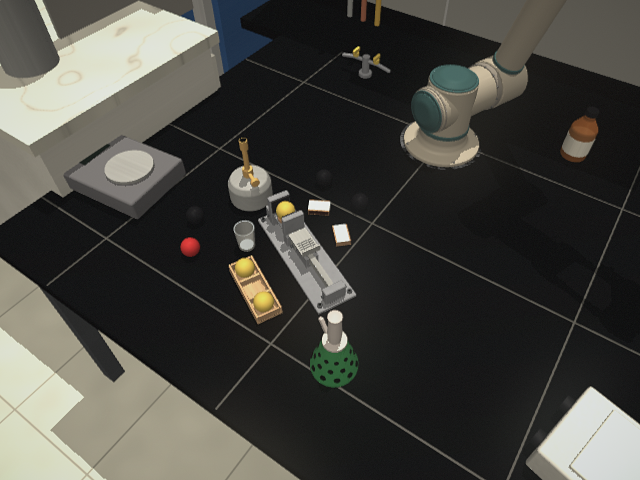

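View pics/top0.png

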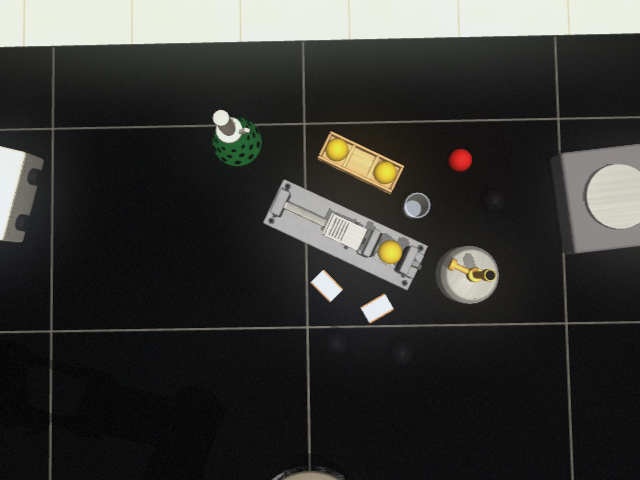

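The scene view shows the clamp from (285,205) to (335,300). The clamped ball is at (286,210), with yellow look-alikes in the tray at (245,267) and (263,301), a red one at (190,247) and black ones near (324,177), (360,200) and (195,215). In the top view the clamped ball is at (390,252), the lever's ribbed plate at about (345,231), tray balls at (338,149) and (385,173), a red one at (460,160) and black ones at (337,344), (402,353) and (495,200). Only the ball at (390,252) sits between the clamp jaws. I'll check it in a crop.

```bash
cat > h.py <<'E'
import numpy as np,cv2
from scipy.spatial.transform import Rotation as R
from rig import eyes
def cast(n,u,v,z=None,depth=None):
    p=eyes.camera_params(n);K=p["K"];Rm=R.from_quat(p["rotation"]).as_matrix()
    d=Rm@np.array([(u-K[0,2])/K[0,0],(v-K[1,2])/K[1,1],1.]);e=np.array(p["eye"])
    return e+d*((z-e[2])/d[2] if z is not None else depth)
def tri(ut,us):
    A=[];b=[]
    P=[]
    for n,(u,v) in(("top",ut),("scene",us)):
        e=np.array(eyes.camera_params(n)["eye"]);d=cast(n,u,v,depth=1.)-e;d/=np.linalg.norm(d)
        M=np.eye(3)-np.outer(d,d);A.append(M);b.append(M@e);P.append((e,d))
    x=np.linalg.solve(sum(A),sum(b))
    return x,[np.linalg.norm((np.eye(3)-np.outer(d,d))@(x-e))*1e3 for e,d in P]
E
python3 - <<'E'
import cv2
t=cv2.imread("pics/top0.png")[170:300,255:435]; s=cv2.imread("pics/scene0.png")[180:320,240:380]
cv2.imwrite("pics/ct.png",cv2.resize(t,None,fx=4,fy=4,interpolation=2)); cv2.imwrite("pics/cs.png",cv2.resize(s,None,fx=4,fy=4,interpolation=2))
E
```

```text
(no output)
```

View pics/ct.png

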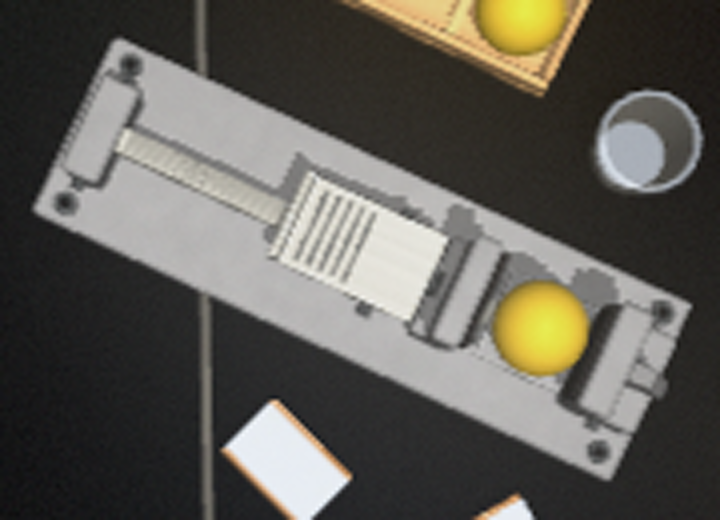

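View pics/cs.png

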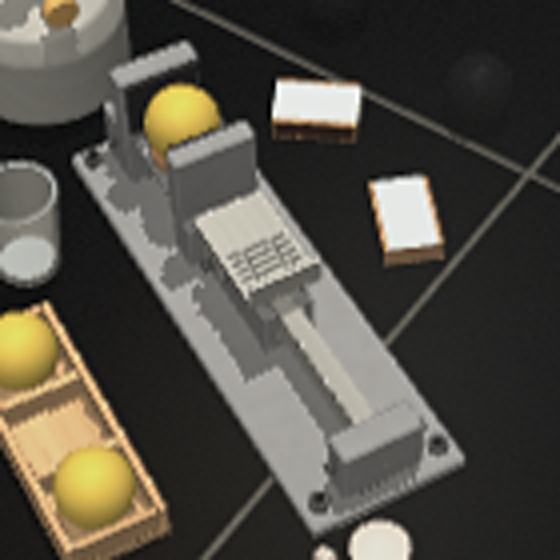

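The crops confirm the pick: this is the yellow ball between the grey jaws. The ribbed lever plate lies behind the upright, with its turned-up end at about (290,215) in the top crop. Next I'll measure the clamp frame, paddle and lip.

```bash
python3 - <<'E'
from h import *
T=lambda x,y:((x-1.5)/4+255,(y-1.5)/4+170); S=lambda x,y:((x-1.5)/4+240,(y-1.5)/4+180)
c=np.array([cast("top",*T(*p),z=.01) for p in((118,38),(692,305),(612,480),(35,210))])
print(c.round(4)); 
L=np.linalg.norm
print("len",L(c[0]-c[1]),L(c[3]-c[2]),"w",L(c[0]-c[3]),L(c[1]-c[2]))
cs=np.array([cast("scene",*S(*p),z=.01) for p in((465,462),(312,535),(73,157))]);print("scene corners",cs.round(4))
ax=(c[0]+c[3]-c[1]-c[2])/2; ax/=L(ax); ay=np.array([-ax[1],ax[0],0])
mid=c.mean(0); O=mid-ax*.015; O[2]=0
print("ax",ax,"yaw deg",np.degrees(np.arctan2(ax[1],ax[0])),"O",O)
def loc(p): d=p-O; return np.round([d@ax*1e3,d@ay*1e3,p[2]*1e3],1)
# ball by colour in both
pt=[]
for n,roi in(("top",(350,225,430,280)),("scene",(270,195,300,225))):
    im=cv2.imread(f"pics/{n}0.png");h=cv2.cvtColor(im,cv2.COLOR_BGR2HSV);m=cv2.inRange(h,(20,120,90),(35,255,255))
    M=np.zeros_like(m);x0,y0,x1,y1=roi;M[y0:y1,x0:x1]=m[y0:y1,x0:x1]
    k,_=cv2.findContours(M,0,2);k=max(k,key=cv2.contourArea);pt.append(cv2.minEnclosingCircle(k)[0]);print(n,cv2.minEnclosingCircle(k))
x,e=tri(*pt);print("ball",x,loc(x),e)
# lip top edge ends, plate front ends : top/scene pairs
for nm,a,b in(("lip end +img",(316,172),(322,268)),("lip end -",(268,255),(252,302))):
    x,e=tri(T(*a),S(*b));print(nm,x.round(4),loc(x),np.round(e,1), loc(cast("top",*T(*a),z=.074)))
for nm,p in(("ribs mid",(334,235)),("plate front",(432,280))): print(nm,loc(cast("top",*T(*p),z=.06)))
np.savez("f.npz",O=O,ax=ax,ay=ay)
# depth cloud from both cams in clamp frame: heights along the bar
for n in("top","scene"):
    d=np.load(f"pics/{n}0.npy");v,u=np.where(d>0);p=eyes.camera_params(n);K=p["K"]
    P=R.from_quat(p["rotation"]).apply(np.c_[(u-K[0,2])/K[0,0],(v-K[1,2])/K[1,1],np.ones(len(u))]*d[v,u][:,None])+p["eye"]
    q=P-O;X=q@ax*1e3;Y=q@ay*1e3;Z=P[:,2]*1e3
    print(n)
    for x in range(-100,172,4):
        s=(abs(Y)<12)&(abs(X-x)<2)&(Z>5);
        if s.any(): print(x,"max %.0f med %.0f"%(Z[s].max(),np.median(Z[s])),end=" | ")
    s=(Z>54)&(Z<68)&(X>-30)&(X<60)&(abs(Y)<40);print("\nplate X",np.percentile(X[s],[1,99]),"Y",np.percentile(Y[s],[2,50,98]))
    s=(Z>20)&(Z<130)&(X>139)&(X<166)&(abs(Y)<40);print("stop X",np.percentile(X[s],[1,99]),"Z",np.percentile(Z[s],[2,50,98]))
E
```

```text
[[ 0.6693  0.0392  0.01  ]
 [ 0.534  -0.2365  0.01  ]
 [ 0.4504 -0.1958  0.01  ]
 [ 0.5859  0.0808  0.01  ]]
len 0.3071321923719712 0.3079620759126503 w 0.09320386100264971 0.09303354972291504
scene corners [[ 0.5887  0.0851  0.01  ]
 [ 0.673   0.0429  0.01  ]
 [ 0.5349 -0.2329  0.01  ]]
ax [0.44023334 0.8978834  0.        ] yaw deg 63.88122994135654 O [ 0.55327129 -0.09155518  0.        ]
top ((389.91094970703125, 251.63699340820312), 11.928083419799805)
scene ((284.9444580078125, 209.94444274902344), 9.452052116394043)
ball [ 0.5215848  -0.15516626  0.07681691] [-71.1   0.4  76.8] [np.float64(0.6387103610108076), np.float64(0.638710361010924)]
lip end +img [ 0.583  -0.0371  0.0893] [62.  -2.7 89.3] [20.5 20.5] [ 51.4 -21.6  74. ]
lip end - [ 0.5709 -0.0469  0.0375] [47.8  3.8 37.5] [18.3 18.3] [55.1 22.2 74. ]
ribs mid [31.8  0.  60. ]
plate front [-18.   -0.3  60. ]
top
-100 max 99 med 95 | -96 max 97 med 91 | -92 max 87 med 84 | -88 max 93 med 89 | -84 max 96 med 93 | -80 max 99 med 95 | -76 max 102 med 97 | -72 max 99 med 97 | -68 max 102 med 97 | -64 max 100 med 95 | -60 max 98
[... 2066 characters left out ...]
max 72 med 33 | 64 max 45 med 36 | 68 max 46 med 30 | 72 max 44 med 32 | 76 max 43 med 37 | 80 max 47 med 34 | 84 max 46 med 27 | 88 max 46 med 40 | 92 max 45 med 25 | 96 max 46 med 30 | 100 max 46 med 41 | 104 max 44 med 35 | 108 max 44 med 18 | 112 max 46 med 37 | 116 max 43 med 40 | 120 max 45 med 26 | 124 max 47 med 42 | 128 max 46 med 42 | 132 max 45 med 42 | 136 max 44 med 43 | 140 max 42 med 41 | 144 max 46 med 46 | 148 max 50 med 47 | 152 max 50 med 47 | 156 max 50 med 47 | 160 max 48 med 47 | 164 max 51 med 29 | 168 max 37 med 9 | 
plate X [-27.42327352  57.79106047] Y [-22.03831238  -0.68921566  21.87277634]
stop X [142.10527144 165.59740761] Z [21.01471067 43.92619793 49.75864793]
```

I had the two lip pairs swapped between views. I'll redo those and work out the move. First I rotate so that tool x lies along the clamp's +x (about 102° about tool z), closing the fingers meanwhile.

```bash
python3 -m creep '0 0 0 0 0 0 8.5; 0 0 0 0 0 0 8.5; 0 0 0 0 0 0 8.5; 0 0 0 0 0 0 8.5; 0 0 0 0 0 0 8.5; 0 0 0 0 0 0 8.5; 0 0 0 0 0 0 8.5; 0 0 0 0 0 0 8.5; 0 0 0 0 0 0 8.5; 0 0 0 0 0 0 8.5; 0 0 0 0 0 0 8.5; 0 0 0 0 0 0 8.5'
cat > st.py <<'E'
from h import *
from rig import sensors
f=np.load("f.npz");O,ax,ay=f["O"],f["ax"],f["ay"]
def loc(p): d=p-O; return np.round([d@ax*1e3,d@ay*1e3,p[2]*1e3],1)
def st(goal=None):
    o=sensors.get_obs();Rm=R.from_quat(o["ee_rot"]).as_matrix()
    print("t",round(o["time_s"],2),"clamp-frame tcp",loc(o["ee_pos"]),"toolx deg vs clamp",np.degrees(np.arctan2(Rm[:,0]@ay,Rm[:,0]@ax)).round(2),"toolz",Rm[:,2].round(3),"F clamp",np.round([o["ft_force"]@ax,o["ft_force"]@ay,o["ft_force"][2]],1),"gap",round(o["finger_gap"],3))
    if goal is not None:
        g=O+ax*goal[0]/1e3+ay*goal[1]/1e3;g[2]=goal[2]/1e3
        print("shift tool mm",(Rm.T@(g-o["ee_pos"])*1e3).round(1))
E
python3 - <<'E'
from st import *
T=lambda x,y:((x-1.5)/4+255,(y-1.5)/4+170); S=lambda x,y:((x-1.5)/4+240,(y-1.5)/4+180)
for a,b in(((316,172),(252,302)),((268,255),(322,268))):
    x,e=tri(T(*a),S(*b));print(x.round(4),loc(x),np.round(e,1))
st((34,0,120))
E
```

```text
time_s: 1.3
ee_pos: [0.1399, 0.553, 0.2347]
ee_rot: [0.856, 0.518, -0.006, 0.005]
ft_force: [-0.4, 0.8, -0.1]
finger_gap: 0.004
[ 0.5956 -0.0533  0.0588] [ 52.9 -21.2  58.8] [2.2 2.2]
[ 0.5577 -0.0315  0.0648] [55.9 22.5 64.8] [1. 1.]
t 1.3 clamp-frame tcp [396.7 654.9 234.7] toolx deg vs clamp -1.53 toolz [-0.006 -0.015 -1.   ] F clamp [ 0.6  0.7 -0.1] gap 0.004
shift tool mm [-343.3  664.1  121.4]
```

```bash
python3 -m creep '0 -23 44 -1 0 0 -1.5; 0 -23 44 -1 0 0 0; 0 -23 44 -1 0 0 0; 0 -23 44 -1 0 0 0; 0 -23 44 -1 0 0 0; 0 -23 44 -1 0 0 0; 0 -23 44 -1 0 0 0; 0 -23 44 -1 0 0 0; 0 -23 44 -1 0 0 0; 0 -23 44 -1 0 0 0; 0 -23 44 -1 0 0 0; 0 -23 44 -1 0 0 0'
python3 - <<'E'
from st import *
st((34,0,150))
o=sensors.get_obs();Rm=R.from_quat(o["ee_rot"]).as_matrix();t=np.cross(Rm[:,2],[0,0,-1]);print("tilt fix tool deg",np.degrees(Rm.T@t).round(2))
E
```

```text
time_s: 2.5
ee_pos: [0.4913, 0.0697, 0.2468]
ee_rot: [0.846, 0.533, -0.008, 0.004]
ft_force: [0.9, 0.6, 0.0]
finger_gap: 0.001
t 2.5 clamp-frame tcp [117.5 126.6 246.8] toolx deg vs clamp 0.53 toolz [-0.009 -0.015 -1.   ] F clamp [ 0.9 -0.6  0. ] gap 0.001
shift tool mm [-83.  126.1  98. ]
tilt fix tool deg [-0.12  0.99 -0.  ]
```

```bash
python3 -m creep '0 -23 42 0 0 0.5 0.5; 0 -30 42 0 0 0.5 0; 0 -27 42 0 0 0 0; 0 -4 3 45 0 0 0; 0 0 0 45 0 0 0; 0 0 0 0 0 0 0; 0 0 0 0 0 0 0'
python3 - <<'E'
from st import *
st((34,0,85))
o=sensors.get_obs();Rm=R.from_quat(o["ee_rot"]).as_matrix();t=np.cross(Rm[:,2],[0,0,-1]);print("tilt fix tool deg",np.degrees(Rm.T@t).round(2))
im,d=eyes.snapshot("top");cv2.imwrite("pics/top1.png",im);a=cv2.resize(im[150:310,250:450],None,fx=4,fy=4)
im,d=eyes.snapshot("scene");cv2.imwrite("pics/scene1.png",cv2.resize(im[160:320,220:400],None,fx=4,fy=3.75))
E
```

```text
time_s: 3.2
ee_pos: [0.5757, -0.0718, 0.1541]
ee_rot: [0.851, 0.525, 0.001, 0.001]
ft_force: [0.1, -0.1, 0.5]
finger_gap: 0.0
t 3.2 clamp-frame tcp [ 27.6 -11.4 154.1] toolx deg vs clamp -0.57 toolz [ 0.003 -0.001 -1.   ] F clamp [-0.  -0.1  0.5] gap 0.0
shift tool mm [  6.2 -11.7  69. ]
tilt fix tool deg [ 0.17 -0.05  0.  ]
```

View pics/scene1.png

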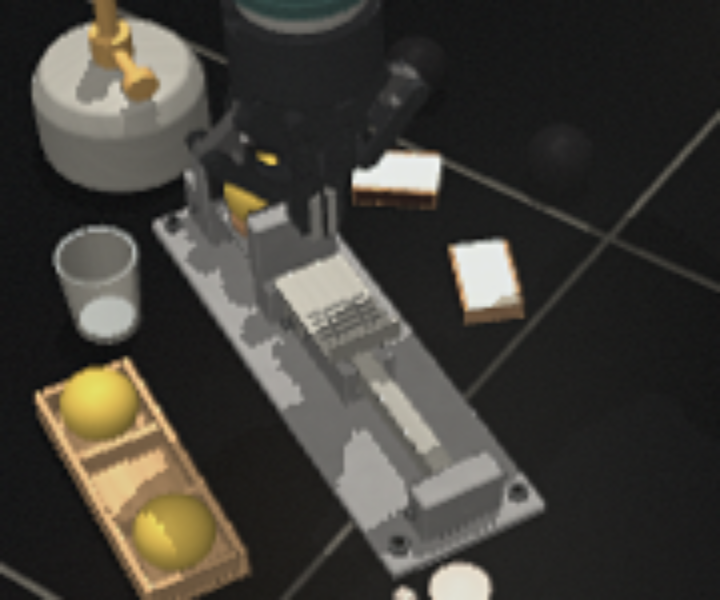

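The closed fingertips at about (320,225) in the crop hang above the clamp, clear of everything. The ball and tray are unmoved. I'll centre over the paddle and descend.

```bash
python3 -m creep '0 6 -12 0 0 0 -0.5; 0 0 0 34 0 0 0; 0 0 0 26 0 0 0; 0 0 0 0 0 0 0; 0 0 0 0 0 0 0'
python3 - <<'E'
from st import *
st((34,0,71))
im,d=eyes.snapshot("top");cv2.imwrite("pics/top2.png",cv2.resize(im[150:310,250:450],None,fx=4,fy=3.75))
im,d=eyes.snapshot("scene");cv2.imwrite("pics/scene2.png",cv2.resize(im[160:320,220:400],None,fx=4,fy=3.75))
E
```

```text
time_s: 3.8
ee_pos: [0.572, -0.0562, 0.1049]
ee_rot: [0.847, 0.531, 0.009, 0.007]
ft_force: [0.3, 1.2, -0.1]
finger_gap: 0.001
t 3.8 clamp-frame tcp [ 40.   -1.2 104.9] toolx deg vs clamp 0.31 toolz [ 0.023 -0.003 -1.   ] F clamp [ 1.2  0.3 -0.1] gap 0.001
shift tool mm [-6.2 -2.  33.8]
```

View pics/scene2.png

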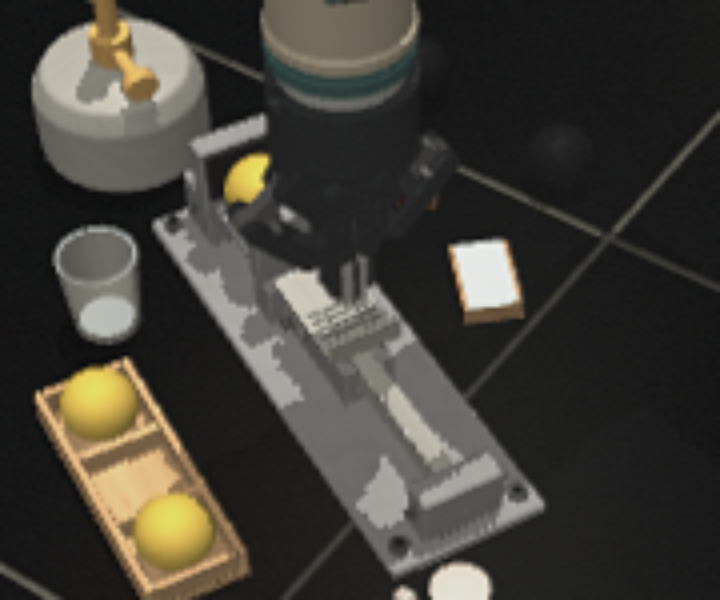

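View pics/top2.png

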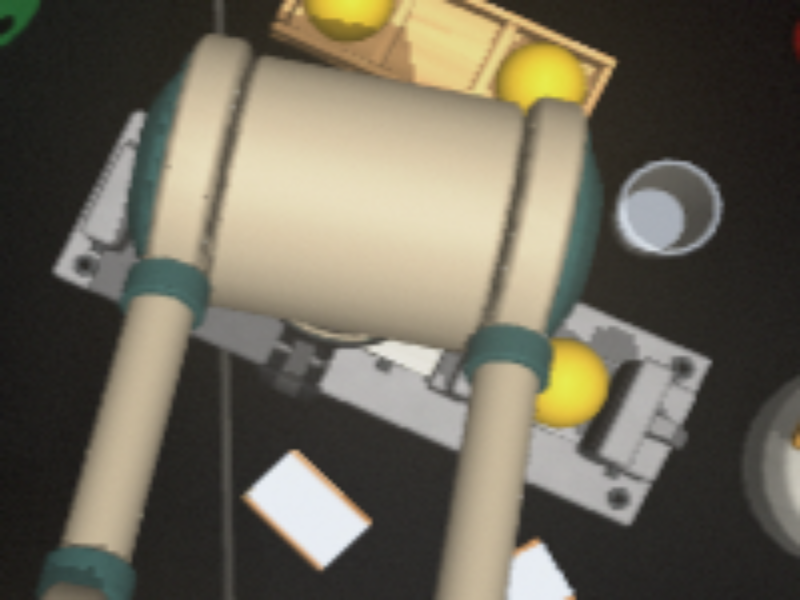

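Fingertips are above the ribbed half at (350,295) in the crop, with the lip just in front of them. I'll shift back 6 mm and level the tool.

```bash
python3 -m creep '0 -6 -1 0 0 0 0; 0 0 0 0 0 0 0; 0 0 0 0 0 0 0'
cat >> st.py <<'E'
    t=np.cross(Rm[:,2],[0,0,-1]);print("tilt fix tool deg",np.degrees(Rm.T@t).round(2),"F max",np.abs(o["ft_force"]).max().round(1))
E
python3 -c "
from st import *
st((34,0,71))"
```

```text
time_s: 4.2
ee_pos: [0.5701, -0.0621, 0.1085]
ee_rot: [0.847, 0.531, 0.011, 0.01]
ft_force: [-0.3, 0.2, 0.3]
finger_gap: -0.003
t 4.2 clamp-frame tcp [ 33.8  -2.2 108.5] toolx deg vs clamp 0.32 toolz [ 0.029 -0.005 -1.   ] F clamp [0.  0.3 0.3] gap -0.003
shift tool mm [-0.1 -3.3 37.4]
tilt fix tool deg [ 1.61 -0.47 -0.  ] F max 0.3
```

```bash
python3 -m creep '0 0 -2 10 1.6 -0.5 0; 0 0 0 12 0 0 0; 0 0 0 10 0 0 0; 0 0 0 0 0 0 0; 0 0 0 0 0 0 0'
python3 -c "
from st import *
st((34,0,71))"
```

```text
time_s: 4.7
ee_pos: [0.5683, -0.0616, 0.0728]
ee_rot: [0.847, 0.531, -0.002, -0.001]
ft_force: [0.0, -0.6, 1.0]
finger_gap: 0.001
t 4.7 clamp-frame tcp [33.5 -0.3 72.8] toolx deg vs clamp 0.27 toolz [-0.004  0.    -1.   ] F clamp [-0.6 -0.3  1. ] gap 0.001
shift tool mm [ 0.5 -0.3  1.8]
tilt fix tool deg [-0.21  0.09  0.  ] F max 1.0
```

```bash
python3 -m creep '0 0 0 3 0 0 0; 0 0 0 2 0 0 0; 0 0 0 0 0 0 0'; python3 -c "
from st import *
st()"; python3 -m creep '0 0 0 2 0 0 0; 0 0 0 0 0 0 0'; python3 -c "
from st import *
st()"
```

```text
time_s: 5.0
ee_pos: [0.569, -0.0607, 0.0689]
ee_rot: [0.848, 0.531, -0.001, -0.001]
ft_force: [-1.5, -1.7, 3.1]
finger_gap: -0.001
t 5.0 clamp-frame tcp [34.6 -0.5 68.9] toolx deg vs clamp 0.23 toolz [-0.002  0.002 -1.   ] F clamp [-2.2  0.6  3.1] gap -0.001
tilt fix tool deg [-0.16 -0.03 -0.  ] F max 3.1
time_s: 5.2
ee_pos: [0.5691, -0.0604, 0.0684]
ee_rot: [0.848, 0.531, 0.0, -0.001]
ft_force: [-1.9, -1.0, 3.2]
finger_gap: -0.0
t 5.2 clamp-frame tcp [35.  -0.5 68.4] toolx deg vs clamp 0.23 toolz [-0.001  0.002 -1.   ] F clamp [-1.7  1.3  3.2] gap -0.0
tilt fix tool deg [-0.1  -0.07  0.  ] F max 3.2
```

```bash
python3 -m creep '0 0 0 4 0 0 0; 0 0 0 4 0 0 0; 0 0 0 4 0 0 0'; python3 -c "
from st import *
st()"
```

```text
time_s: 5.5
ee_pos: [0.5699, -0.0595, 0.065]
ee_rot: [0.848, 0.531, 0.002, 0.0]
ft_force: [-8.3, 1.0, 31.6]
finger_gap: 0.005
t 5.5 clamp-frame tcp [36.1 -0.8 65. ] toolx deg vs clamp 0.22 toolz [ 0.003  0.002 -1.   ] F clamp [-2.8  7.9 31.6] gap 0.005
tilt fix tool deg [ 0.12 -0.19 -0.  ] F max 31.6
```

The tip is 6 mm below its contact height with the force rising, so the lever is fully down. Now I push along +x while keeping light downward pressure.

```bash
python3 -m creep '0 3 0 1 0 0 0; 0 5 0 1 0 0 0; 0 6 0 1 0 0 0; 0 6 0 1 0 0 0'; python3 -c "
from st import *
st()"
```

```text
time_s: 5.9
ee_pos: [0.5785, -0.0441, 0.0656]
ee_rot: [0.847, 0.531, 0.002, 0.004]
ft_force: [-2.7, -2.3, 3.4]
finger_gap: 0.001
t 5.9 clamp-frame tcp [53.7 -1.8 65.6] toolx deg vs clamp 0.29 toolz [ 0.007 -0.004 -1.   ] F clamp [-3.2  1.4  3.4] gap 0.001
tilt fix tool deg [0.45 0.06 0.  ] F max 3.4
```

```bash
python3 -m creep '0 6 -1 1.5 0 0 0; 0 7 0 1.5 0 0 0; 0 7 0 1.5 0 0 0; 0 7 0 1.5 0 0 0'; python3 -c "
from st import *
st()
im,d=eyes.snapshot('scene');cv2.imwrite('pics/scene3.png',cv2.resize(im[160:320,220:400],None,fx=4,fy=3.75))"
```

```text
time_s: 6.3
ee_pos: [0.5913, -0.0183, 0.0637]
ee_rot: [0.847, 0.531, 0.002, 0.005]
ft_force: [-4.5, -1.6, 16.2]
finger_gap: -0.0
t 6.3 clamp-frame tcp [82.5 -1.9 63.7] toolx deg vs clamp 0.32 toolz [ 0.009 -0.006 -1.   ] F clamp [-3.4  3.3 16.2] gap -0.0
tilt fix tool deg [ 0.64  0.1  -0.  ] F max 16.2
```

View pics/scene3.png

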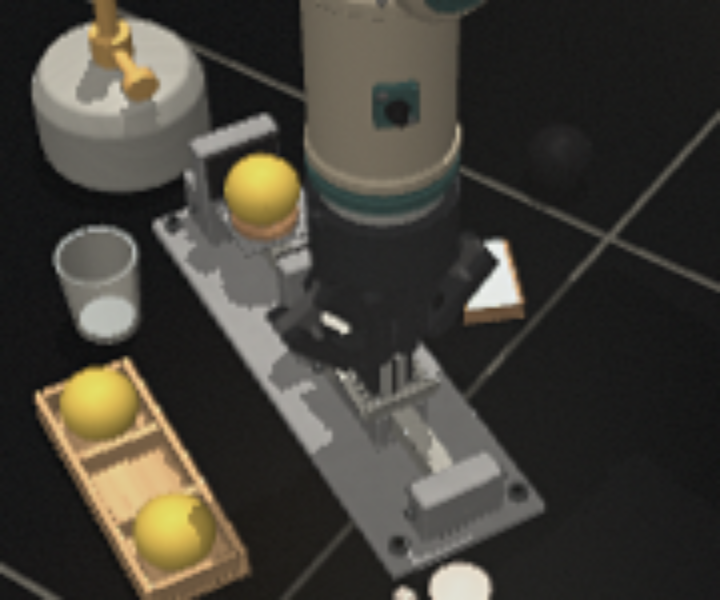

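The jaw follows: its upright is at about (290,270) and the lip at (400,395). The ball at (262,190) is still in its ring. I keep pushing.

```bash
python3 -m creep '0 7 -1 1 0 0 0; 0 7 -1 1 0 0 0; 0 7 0 1.5 0 0 0; 0 7 0 1 0 0 0'; python3 -c "
from st import *
st()"; python3 -m creep '0 6 -1 1.5 0 0 0; 0 5 0 1.5 0 0 0; 0 5 0 1.5 0 0 0'; python3 -c "
from st import *
st()"
```

```text
time_s: 6.75
ee_pos: [0.6051, 0.0103, 0.0639]
ee_rot: [0.847, 0.532, 0.005, 0.007]
ft_force: [-4.1, -2.3, 11.0]
finger_gap: 0.001
t 6.75 clamp-frame tcp [114.3  -1.7  63.9] toolx deg vs clamp 0.41 toolz [ 0.016 -0.008 -1.   ] F clamp [-3.9  2.7 11. ] gap 0.001
tilt fix tool deg [1. 0. 0.] F max 11.0
time_s: 7.05
ee_pos: [0.6125, 0.0257, 0.0635]
ee_rot: [0.846, 0.533, 0.005, 0.01]
ft_force: [-7.8, -15.9, 15.2]
finger_gap: -0.002
t 7.05 clamp-frame tcp [131.3  -1.6  63.5] toolx deg vs clamp 0.58 toolz [ 0.018 -0.012 -1.   ] F clamp [-17.7  -0.   15.2] gap -0.002
tilt fix tool deg [1.22 0.15 0.  ] F max 15.9
```

The along-bar force jumped from about 4 N to 18 N at TCP x≈131, which suggests the end stop. I'll hold there briefly and look.

```bash
python3 -m creep '0 3 0 1 0 0 0; 0 3 0 1 0 0 0; 0 3 0 1 0 0 0; 0 2 0 1 0 0 0'; python3 -c "
from st import *
st()
im,d=eyes.snapshot('scene');cv2.imwrite('pics/scene4.png',cv2.resize(im[160:320,220:400],None,fx=4,fy=3.75))"
```

```text
time_s: 7.45
ee_pos: [0.6126, 0.0256, 0.0637]
ee_rot: [0.843, 0.537, -0.006, 0.017]
ft_force: [-3.8, -6.9, 13.8]
finger_gap: 0.001
t 7.45 clamp-frame tcp [131.3  -1.7  63.7] toolx deg vs clamp 1.11 toolz [ 0.007 -0.035 -0.999] F clamp [-7.9  0.4 13.8] gap 0.001
tilt fix tool deg [1.21 1.63 0.  ] F max 13.8
```

View pics/scene4.png

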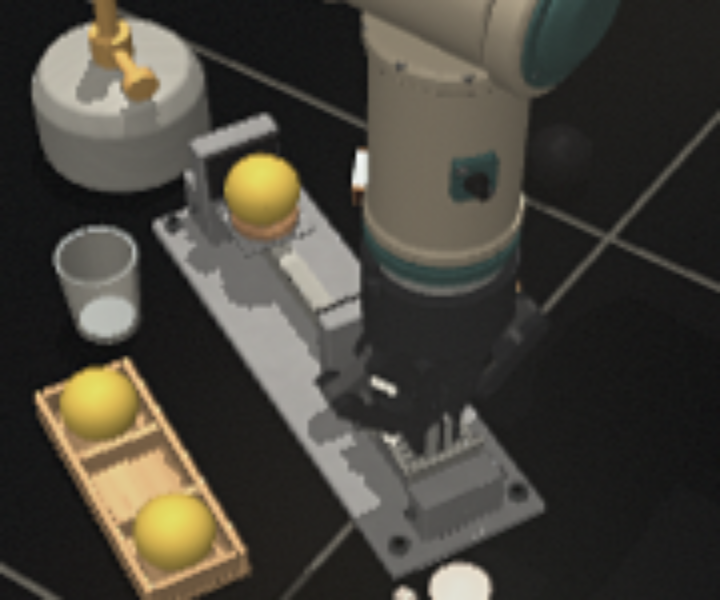

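The lip is right up against the end stop at (445,470) and the ball is still in its ring. I'll lift straight up.

```bash
python3 -m creep '0 0.5 0 -4 0 0 0; 0 0 0 -6 0 0 0; 0 0 0 -10 0 0 0; 0 0 0 -25 0 0 0; 0 0 0 -40 0 0 0; 0 0 0 -45 0 0 0; 0 0 0 -40 0 0 0; 0 0 0 0 0 0 0'; python3 -c "
from st import *
st()"; python3 -m creep '0 0 -40 -5 0 0 0; 0 0 -45 0 0 0 0; 0 0 -45 0 0 0 0; 0 0 -45 0 0 0 0; 0 0 -45 0 0 0 0; 0 0 0 0 0 0 0'; python3 - <<'E'
from st import *
st()
for n in("top","scene"):
    im,d=eyes.snapshot(n);cv2.imwrite(f"pics/{n}5.png",im)
    v,u=np.where(d>0);p=eyes.camera_params(n);K=p["K"]
    P=R.from_quat(p["rotation"]).apply(np.c_[(u-K[0,2])/K[0,0],(v-K[1,2])/K[1,1],np.ones(len(u))]*d[v,u][:,None])+p["eye"]
    q=P-O;X=q@ax*1e3;Y=q@ay*1e3;Z=P[:,2]*1e3
    for x in range(40,170,4):
        s=(abs(Y)<12)&(abs(X-x)<2)&(Z>5)
        if s.any(): print(x,"max %.0f med %.0f"%(Z[s].max(),np.median(Z[s])),end=" | ")
    print()
E
```

```text
time_s: 8.3
ee_pos: [0.6105, 0.0345, 0.2282]
ee_rot: [0.842, 0.539, -0.014, 0.012]
ft_force: [0.4, -0.5, 0.4]
finger_gap: -0.002
t 8.3 clamp-frame tcp [138.3   4.1 228.2] toolx deg vs clamp 1.31 toolz [-0.011 -0.036 -0.999] F clamp [-0.3 -0.6  0.4] gap -0.002
tilt fix tool deg [0.3  2.12 0.  ] F max 0.5
time_s: 8.9
ee_pos: [0.4043, 0.1354, 0.2229]
ee_rot: [0.843, 0.538, -0.015, 0.006]
ft_force: [1.3, 0.8, 1.2]
finger_gap: 0.002
t 8.9 clamp-frame tcp [138.2 233.7 222.9] toolx deg vs clamp 1.22 toolz [-0.018 -0.026 -1.   ] F clamp [ 1.3 -0.8  1.2] gap 0.002
tilt fix tool deg [-0.34  1.77 -0.  ] F max 1.3
40 max 95 med 44 | 44 max 98 med 93 | 48 max 101 med 96 | 52 max 99 med 96 | 56 max 100 med 96 | 60 max 97 med 93 | 64 max 56 med 49 | 68 max 62 med 57 | 72 max 64 med 60 | 76 max 65 med 59 | 80 max 62 med 60 | 84 max 64 med 59 | 88 max 64 med 59 | 92 max 63 med 60 | 96 max 62 med 60 | 100 max 65 med 60 | 104 max 63 med 61 | 108 max 64 med 60 | 112 max 67 med 60 | 116 max 63 med 60 | 120 max 64 med 60 | 124 max 63 med 60 | 128 max 64 med 60 | 132 max 63 med 60 | 136 max 80 med 64 | 140 max 78 med 74 | 144 max 53 med 49 | 148 max 52 med 48 | 152 max 52 med 49 | 156 max 52 med 48 | 160 max 51 med 48 | 164 max 46 med 45 | 168 max 11 med 10 | 
44 max 94 med 91 | 48 max 96 med 93 | 52 max 98 med 95 | 56 max 96 med 95 | 60 max 96 med 74 | 64 max 94 med 66 | 72 max 62 med 58 | 76 max 61 med 58 | 80 max 61 med 59 | 84 max 61 med 58 | 88 max 62 med 59 | 92 max 62 med 58 | 96 max 61 med 59 | 100 max 62 med 58 | 104 max 64 med 59 | 108 max 61 med 59 | 112 max 62 med 58 | 116 max 61 med 58 | 120 max 63 med 59 | 124 max 61 med 59 | 128 max 64 med 59 | 132 max 62 med 42 | 136 max 72 med 44 | 140 max 75 med 63 | 144 max 78 med 64 | 148 max 49 med 47 | 152 max 51 med 47 | 156 max 49 med 47 | 160 max 50 med 46 | 164 max 51 med 28 | 168 max 39 med 8 |
```

View pics/top5.png

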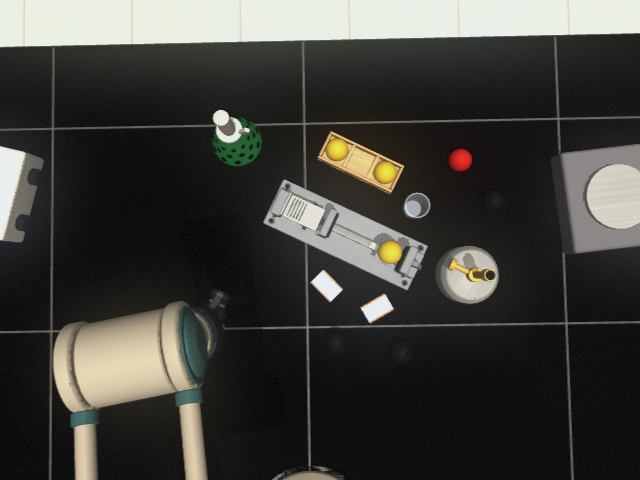

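View pics/scene5.png

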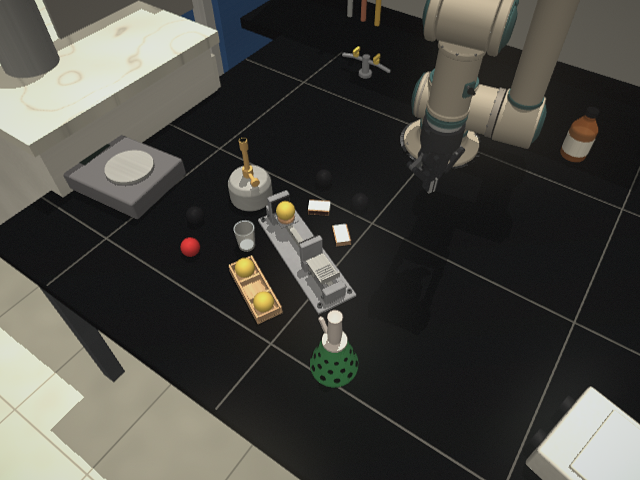

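In both views the lever end stands at the stop block (x≈140 mm, stop face 142). The lever is up with its plate at 60 mm, the ball is in its ring, and nothing else has moved. One last ball measurement, then I hand in.

```bash
python3 - <<'E'
from st import *
from rig import r
pt=[]
for n,roi in(("top",(350,225,430,280)),("scene",(270,195,300,225))):
    o=cv2.imread(f"pics/{n}0.png");im=cv2.imread(f"pics/{n}5.png");h=cv2.cvtColor(im,cv2.COLOR_BGR2HSV);m=cv2.inRange(h,(20,120,90),(35,255,255))
    M=np.zeros_like(m);x0,y0,x1,y1=roi;M[y0:y1,x0:x1]=m[y0:y1,x0:x1]
    k,_=cv2.findContours(M,0,2);k=max(k,key=cv2.contourArea);pt.append(cv2.minEnclosingCircle(k)[0])
x,e=tri(*pt);print("ball",loc(x),e)
print(r.sign_off())
E
```

```text
ball [-71.    0.5  76.6] [np.float64(0.7070011119702119), np.float64(0.7070011119702797)]
the job is handed in; nothing more can be done
None
```

I pressed the release lever down with the closed fingertips, pushed the jaw back to its end stop, then lifted off and moved the arm clear. I handed the job in at about 9 s; no verdict was reported.

**Last checks:**
- **Jaw:** it moved about 87–88 mm, and the turned-up end of the lever stands at the stop block. Its starting offset was only roughly known, 2–4 mm. While pushing, the along-bar force rose from about 4 N to 18 N at the stop, with the lever still down.
- **Lever:** it has sprung back up, with its plate at about 60 mm in both views.
- **Ball:** it measured (-71.0, 0.5, 76.6) mm in the clamp frame, against its place at (-72, 0, 77). That is within 0.3 mm of where it measured at the start.
- **Other objects:** nothing else visibly moved in either picture, judged by eye. The arm is clear of everything.

**Checks that failed or disagreed:**
- **Lip position:** finding the lip from picked pixels in two views failed. I swapped the points at first, and the repeat put it at 59–65 mm instead of 74 mm. I used the depth images instead, which agreed with the text.
- **Pressing force:** the downward force briefly reached about 32 N at the fingertips when the lever reached the bottom of its travel.

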